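# Lock a reaction wheel rotor and prove the lock

## Robot

A 6-joint arm with a two-finger parallel gripper is mounted at the origin on the work surface. World frame = base frame: x ahead of the robot, y to its left, z up, the work surface at z = 0. Lengths are in m, angles in rad, forces in N, time in s.
With the tool pointing down it reaches from about 0.35 to 0.975 m from the base axis. Payload 17.4 kg.
Tool frame: the origin (TCP) lies at the very end of the fingers, on their centre line; the grasp point (between the pads) lies 19 mm behind it (manip.pinch_z is the distance from the TCP to the grasp point, in m); z points along the fingers, y is the line along which they close (so a half turn about z gives the same grasp; the last joint's range is limited). The gripper opens to 85 mm and grips with 20 to 120 N. Pads are 22 mm wide; open, the fingers measure 114 mm over their backs; the gripper's body (76 mm by 85 mm) begins 54 mm behind the grasp point. The pads swing forward as they close: fully open they stand 13 mm farther back than shut.
Start: joints at [1.153, 0.116, 1.442, -0, 1.584, -0.038], TCP at [0.25, 0.627, 0.231] pointing down, gripper open.
Joint ranges: [-2.83, 2.83], [-0.83, 2.19], [0.07, 2.5], [-1.14, 4.28], [0.01, 3], [-2.97, 2.97]. Speed limits (rad/s): [1.89, 1.89, 2.22, 3.14, 3.14, 3.14].

## Interface

Orientations are given as a unit quaternion [x, y, z, w].
In Python, from bench import readout, imaging, manip, finder gives the robot as it stands. The module is installed in compiled form; this text tells all that it offers.
- The arm moves only by the shell command python3 -m handwheel 'ROWS' [OPENING] [FORCE]. ROWS is JSON, one flat list of numbers, 6 for each row, row after row: the shift along the tool's x, y, z in units of 0.4 m (1.0 is 0.4 m), then the turn, a rotation vector about the tool's x, y, z in units of 180 degrees (1.0 is 180 degrees). A call has 1 to 5 rows; each row shifts and turns the commanded pose from where the row before left it, along the tool's axes as they then stand; what a row does not reach is not made up. A row lasts 1/8 s, in which the tool goes at most 62.5 mm and 10.7 degrees, less where a joint would pass 70% of its speed; a pose out of reach is approached as far as the arm can. A call with a number of a shift or a turn outside -1 to 1 is refused whole. A call with a gripper value outside its range is refused whole. OPENING is the closure, from -1 (fully open) to 1 (shut), set as the call begins (- or left out, the last holds). The fingers move at their own pace and stop on an object; FORCE is the grip in N (left out, the last holds). Time passes only in rows, so rows that do not move let the fingers close. It gives the time, the measured TCP pose, the force, the opening and the grip force at its end, in the units of the state.
- readout.sense(): the state, without advancing time (a new reading comes with each control period).
- imaging.camera(name): name is "scene" or "top" or "wrist"; returns (picture, depth): 384x512x3 uint8, blue, green, red; 384x512 float32, m along the optical axis (not along the pixel's ray), 0 where there is no reading.
- imaging.get_calibration(name): a dict with "mtx" (3x3 intrinsics, pixels), "xyz" and "rotation" of the camera in the world. Camera axes: x right, y down, z forward; pixel columns grow to the right and rows downward; lengths in m; the calibration is good to about 2 mm. A picture is of the moment at which its call begins: read the wrist's pose just before it. get_calibration takes no time and is no camera call; for the wrist camera it gives the pose at the moment of the call.
- manip.close_job(): hands the job in; it is judged then, once.
Trained networks look in the newest picture that a camera, given by its name, has taken for a name from the list of things; names that differ only in an ending like _2 or _b are one class to them, and where a whole thing is asked for, a point or a joint stands for the part that bears it (a point fixed in the world has none). Each returns a list of dicts, best first, with "p" (0 to 1); they miss things now and then, are a little off and sometimes report something else, mostly with a low value. They report only what shows in the picture. A call takes as long as a camera call. They do not tell look-alikes from the thing itself.
- finder.look_for(label, camera): "centre" ([column, row] in pixels, amid what is visible of it).
The state is a dict: "clock": time; "q": joint angles; "joint_vel": joint speeds; "effort": joint torques, N m; "ee_pos": TCP position; "tcp_rot": TCP orientation; "contact_force": force on the tool from outside, world axes, zero at the start; "torque": the same for the moment, N m; "opening": finger opening in m; "grasp_force": force on a finger pad.
Only numpy, scipy, OpenCV 4.12 (cv2) and the standard library are available. Lean on these libraries where they do the work, as an engineer would, in place of code of your own. Each camera call takes 0.05 s, during which the arm holds its last target. There are 200 camera calls.

## Task

Turn the reaction wheel rotor on its stand by pushing on its lugs until the notch in its rim faces the lock bolt, then push the bolt's tab until the bolt is fully home in the notch. Then prove the lock: lean sideways on a lug in a turning direction, with a steady 15 N, give or take 3 N, for about a second, so that the rotor bears on the bolt; never push the rotor or the bolt harder than 30 N, and let go with the bolt still home and everything else on the bench left where it was.

Things in the scene. Friction and masses are not known exactly. Their poses are not given: they have to be found in the camera images.
- stand: Fixed aluminium plate 260 x 170 x 12 mm carrying rotor and bolt. Origin on the bench, on the rotor's upright axis; its +x points level from that axis to the bolt (within 35 degrees of the robot's left). Plate: x -85 to 175, y -85 to 85 mm. The rotor lies on a dark round seat, top 30 mm above the bench, over a steel post of radius 10 mm, top 52 mm
- guide (a point): Centre of the top of the grey block that guides the bolt: 87 mm from the rotor axis, 51 mm above the bench; the block is 24 mm along the bolt and 38 mm across it; axes as the stand's
- rotor: Loose machined metal disc, radius 62, thickness 14 mm, about 0.75 kg, lying on the seat with 1 mm radial play over the post. Friction alone (about 2 to 7 N at a lug) keeps it from turning; it can turn either way without end. Origin: centre of its underside, 30 mm above the bench (top face 44 mm); z up, +x to its one rim notch
- notch (a point): Middle of the rim notch at the level of the rotor's top face, 55 mm from the axis; x points out of the notch. The notch is 13.6 mm wide, goes through the thickness and ends 48 mm from the axis
- lug (a point): Top centre of the first of four like dark upright lugs at the edge of the rotor's top face, 50 mm from the axis, at 45, 135, 225 and 315 degrees from the notch (counted from +x towards +y; this one is at 45). Each is 12 mm along the rim, 14 mm radially (43 to 57 mm) and 14 mm high; tops 58 mm above the bench
- bolt: Steel bolt, 10 wide, 12 mm high, round nose (radius 5), sliding level to the rotor axis against 2 N of friction; stays where left. Origin: nose tip, 37 mm above the bench; axes as the stand's. Drawn back its tip is at stand x = 68 mm, fully home against its end stop at 50 mm. Enters only the notch, 1.8 mm play each side; the nose centres a notch up to 2 mm off line
- bolt_tab (a point): Centre of the outer face (away from the rotor) of the bolt's upright push tab, 62 mm behind the nose tip, 60 mm above the bench; x points away from the rotor: push here the other way. The tab is 8 mm thick, 26 mm wide and stands from 43 to 77 mm above the bench
- toroid: Bystander: loose black ferrite ring, 36 mm across, 13 mm high, on the stand's plate beside the tab, about 130 mm from the rotor axis and 62 mm to one side (+y) of the bolt; origin under its centre
- clamp: Bystander: loose steel thermocouple clamp, 34 x 16 mm, 27 mm high (screw 34 mm), on the plate about 145 mm from the rotor axis and 60 mm to the other side (-y) of the bolt; origin under its centre
- driver_box: Bystander: loose silver motor driver enclosure 110 x 70 x 40 mm on the bench beyond the stand; origin under its centre
- stiffener: Bystander: loose green circuit board stiffener bar 120 x 10 x 14 mm on the bench, on the side of the rotor away from the bolt; origin under its centre
- driver: Bystander: loose screwdriver about 170 mm long lying on the bench; origin about its middle
- bearing: Bystander: loose steel bearing ring 42 mm across, 12 mm high, on the bench near the stand; origin under its centre
Mind the look-alikes: they are no part of the job. There is more than one size of the rotor; the job needs the largest.

How it is judged:
On the way, in this order (a step that is already met when the one before it is completed fails the run):
1. the notch faces the bolt and the bolt is fully home in it (x of bolt in the frame of stand below 0.052 m and y of notch in the frame of stand between -0.005 and 0.005 m and x of notch in the frame of stand above 0.05 m and z of rotor in the frame of stand below 0.032 m and angle between rotor's own z axis and vertical below 0.05 rad), for 0.2 s.
2. a lug is leaned on so that the rotor bears on the bolt, steadily for half a second (x of bolt in the frame of stand below 0.052 m and contact force between the fingers and rotor between 11.5 and 18.5 N and contact force between rotor and bolt above 1 N), for 0.5 s.
At the end, for the whole second after the job is handed in: Bolt tip within 2 mm of its end stop, in the notch; notch within 5 mm of the bolt line; rotor flat on its seat (2 mm, 0.05 rad) and still. Before that, with the bolt home, a lug was pushed with 11.5 to 18.5 N for 0.5 s, the rotor bearing on the bolt with over 1 N (all of step 1 and linear speed of rotor below 0.01 m/s and angular speed of rotor below 0.05 rad/s); the robot touches nothing.
It fails at once if the rotor is pushed harder than 30 N (contact force between any of the arm, the fingers and rotor above 30 N).
It fails at once if the bolt is pushed harder than 30 N, by the robot or by the rotor (contact force between any of the arm, the fingers, rotor and bolt above 30 N).
It fails at once if a bystander is moved by more than 15 mm (distance of any of toroid, clamp, driver_box, stiffener, driver, bearing from where it was at the start of the episode above 0.015 m).
It also fails if it takes over 72 s, if anything falls off the work surface, if the arm or the gripper's body presses on something with over 40 N, if the wrist force passes 120 N, or if a joint passes its speed limit or range.

## Working session

There is one attempt and no reset: what is moved stays moved. The work goes in short steps, Python scripts to look and compute and a shell command to move; the robot and the scene stay as the last step left them, time stands still between calls to the robot, and variables do not carry over. Pictures are saved under pics/ and viewed, at most 10 in all, crops included, and the job is handed in when it is done.

```bash
mkdir -p pics; cat > h.py <<'E'
import numpy as np,cv2
from bench import readout,imaging,manip,finder
from scipy.spatial.transform import Rotation as R
def rot(c):
    r=np.array(c["rotation"],float)
    return r if r.shape==(3,3) else R.from_quat(r).as_matrix()
def pix2w(name,uv,z):
    c=imaging.get_calibration(name);K=np.array(c["mtx"]);M=rot(c);o=np.array(c["xyz"])
    d=M@np.linalg.solve(K,[uv[0],uv[1],1]);return o+d*(z-o[2])/d[2]
def w2pix(name,p):
    c=imaging.get_calibration(name);q=np.array(c["mtx"])@(rot(c).T@(np.array(p)-np.array(c["xyz"])));return q[:2]/q[2]
def tool(dw):
    s=readout.sense();return R.from_quat(s["tcp_rot"]).inv().apply(dw)/0.4
E
python3 - <<'E'
from h import *
for n in("top","scene"):
    im,d=imaging.camera(n);cv2.imwrite(f"pics/{n}0.png",im)
    c=imaging.get_calibration(n);print(n,c["xyz"],rot(c).round(3).tolist(),c["mtx"])
    for l in("rotor","notch","guide","bolt_tab","lug","toroid","clamp"):
        r=finder.look_for(l,n);print(l,[(np.round(x["centre"]).tolist(),round(x["p"],2)) for x in r[:5]])
print(readout.sense())
E
```

```text
top [ 0.51453733 -0.04786568  0.73545148] [[0.029, -0.998, 0.06], [-0.999, -0.028, 0.019], [-0.017, -0.06, -0.998]] [[366.87301389   0.         256.02657023]
 [  0.         366.87301389 184.45897002]
 [  0.           0.           1.        ]]
rotor [([221.0, 175.0], 0.95), ([136.0, 278.0], 0.85), ([216.0, 275.0], 0.82)]
notch [([221.0, 280.0], 0.72), ([218.0, 167.0], 0.66), ([136.0, 280.0], 0.6), ([181.0, 183.0], 0.32)]
guide [([180.0, 185.0], 0.68)]
bolt_tab [([149.0, 182.0], 0.64)]
lug [([219.0, 169.0], 0.85), ([221.0, 282.0], 0.83)]
toroid [([154.0, 211.0], 0.72), ([191.0, 100.0], 0.36)]
clamp [([139.0, 155.0], 0.72)]
scene [ 1.14158161 -0.14580853  0.45901283] [[0.197, 0.547, -0.814], [0.98, -0.117, 0.159], [-0.009, -0.829, -0.559]] [[365.30315612   0.         263.96828906]
 [  0.         365.30315612 194.0745102 ]
 [  0.           0.           1.        ]]
rotor [([335.0, 162.0], 0.96), ([271.0, 167.0], 0.58), ([304.0, 202.0], 0.56)]
notch [([271.0, 167.0], 0.89), ([299.0, 208.0], 0.72), ([336.0, 163.0], 0.56)]
guide [([334.0, 219.0], 0.65)]
bolt_tab [([356.0, 184.0], 0.53), ([3
[... 169 characters left out ...]
 0.8, 'q': array([ 1.15319420e+00,  1.16012827e-01,  1.44157714e+00, -1.52064012e-05,
        1.58395807e+00, -3.78054208e-02]), 'joint_vel': array([-7.20333106e-04,  2.16436715e-04, -7.12496374e-04,  4.95748539e-04,
       -1.37288771e-03,  5.63092514e-05]), 'effort': array([ 8.10217571e-04, -7.31693459e+01, -6.32615089e+01, -2.37753582e-06,
        7.83079195e-04, -1.71323359e-05]), 'ee_pos': array([0.25027062, 0.62691791, 0.23130869]), 'tcp_rot': array([1.88759176e-01, 9.82023408e-01, 2.00148175e-05, 1.24418661e-05]), 'contact_force': array([-0.32652961,  0.5062853 ,  0.51896021]), 'torque': array([-0.01200997, -0.02436017, -0.01940012]), 'grasp_force': 0.0, 'opening': 0.0852628660649451}
```

```bash
python3 - <<'E'
from h import *
im=cv2.imread("pics/top0.png")
cv2.imwrite("pics/top0c.png",cv2.resize(im[70:320,90:350],None,fx=2.3,fy=2.3,interpolation=cv2.INTER_CUBIC)[:600])
E
```

```text
(no output)
```

View pics/top0c.png

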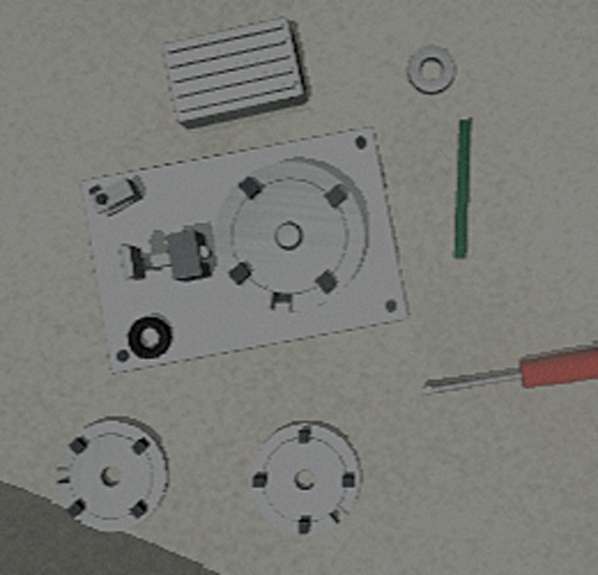

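View pics/scene0.png

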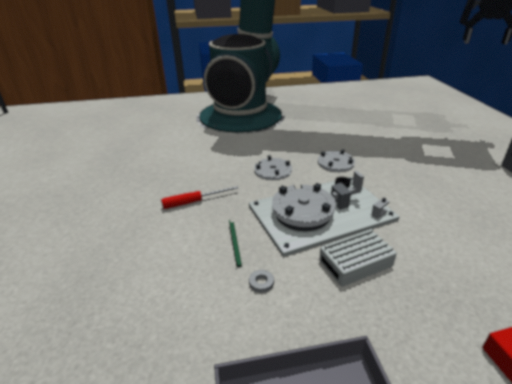

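The top view shows three discs. The largest is the rotor, on the stand at full-picture pixel (215,173), with its notch at (213,200) facing the robot. The two smaller look-alikes are on the bench at (138,277) and (222,278). The guide and bolt are to the left at (172,180), and the tab is at (146,184). I choose the rotor on the stand; the crop confirms it, with four lugs, the post and the seat.

```bash
python3 - <<'E'
from h import *
f=lambda u,v,z:pix2w("top",(90+(u+.5)/2.3-.5,70+(v+.5)/2.3-.5),z)[:2]
A=f(288,236,.052);L=[f(250,187,.058),f(336,195,.058),f(327,281,.058),f(240,272,.058)]
N=f(282,298,.044);T=f(133,261,.077);pl=[f(83,181,.012),f(373,128,.012),f(408,318,.012),f(112,371,.012)]
print("A",A,"lugmean",np.mean(L,0))
for l in L: d=l-A;print(l,np.hypot(*d),np.degrees(np.arctan2(d[1],d[0])))
d=N-A;print("notch",N,np.hypot(*d),np.degrees(np.arctan2(d[1],d[0])))
d=T-A;print("tab",T,np.hypot(*d),np.degrees(np.arctan2(d[1],d[0])))
pl=np.array(pl);print(pl)
for a,b in((1,0),(2,3)): e=pl[a]-pl[b];print("platedir",np.degrees(np.arctan2(-e[1],-e[0])),np.hypot(*e))
print(f(150,337,.02),f(115,193,.03),f(235,72,.04))
x=R.from_quat(readout.sense()["tcp_rot"]).as_matrix();print(x.round(3))
print(imaging.get_calibration("wrist"))
E
```

```text
A [0.57605328 0.04289883] lugmean [0.57744835 0.04199951]
[0.61454128 0.07440458] 0.04973870500933254 39.303281181344005
[0.60986189 0.00438297] 0.05124933066020081 -48.72385488806483
[0.54005975 0.00937784] 0.04918526906552101 -137.0370714862169
[0.54533046 0.07983265] 0.04804163789093626 129.75484413403967
notch [0.52558721 0.04706853] 0.050638033545172274 175.27673402818502
tab [0.55074766 0.16093161] 0.12071500059033477 102.10073413834856
[[ 0.62274969  0.22850815]
 [ 0.6756841  -0.02230671]
 [ 0.51210698 -0.05712003]
 [ 0.45941111  0.19520506]]
platedir 101.91737235661793 0.25633990060598605
platedir 101.79617245093901 0.25776889771009764
[0.48967559 0.16146603] [0.61054257 0.19385617] [0.71410077 0.09402757]
[[-0.929  0.371  0.   ]
 [ 0.371  0.929  0.   ]
 [-0.     0.    -1.   ]]
{'mtx': array([[281.4759735 ,   0.        , 260.19808712],
       [  0.        , 281.4759735 , 189.39211135],
       [  0.        ,   0.        ,   1.        ]]), 'xyz': array([0.18565009, 0.65218151, 0.37338135]), 'rotation': array([0.82013782, 0.55561884, 0.07646049, 0.11320535])}
```

```bash
cat >> h.py <<'E'
def goto(A,sx,sy,z,yaw,st=101.9):
    """print tool-axis shift (0.4 m units) and z turn (half turns) to stand point (sx,sy), height z, tool x yaw deg"""
    a=np.radians(st);ex=np.array([np.cos(a),np.sin(a)]);ey=np.array([-ex[1],ex[0]])
    p=np.r_[np.array(A)+sx*ex+sy*ey,z];go(p,yaw)
def go(p,yaw):
    s=readout.sense();M=R.from_quat(s["tcp_rot"]).as_matrix()
    y0=np.degrees(np.arctan2(M[1,0],M[0,0]));t=(y0-yaw+180)%360-180
    d=np.array(p)-s["ee_pos"]
    tilt=R.from_matrix(M.T@np.diag([1,-1,-1.])@R.from_euler('z',-y0,degrees=True).as_matrix()).as_rotvec(degrees=True)
    print("clock",round(s["clock"],2),"pos",s["ee_pos"].round(4),"yaw",round(y0,1),"shift",(M.T@d/.4).round(4),"mm",np.hypot(*d[:2])*1e3,"turn",round(t/180,4),"tilt",tilt.round(2),"F",s["contact_force"].round(2))
E
python3 - <<'E'
from h import *
A=np.array([.5765,.0425]);a=np.radians(220.8);r=np.array([np.cos(a),np.sin(a)]);t=np.array([r[1],-r[0]])
go(np.r_[A+.05*r-.03*t,.16],130.8)
E
```

```text
clock 0.8 pos [0.2503 0.6269 0.2313] yaw 158.2 shift [-1.3081 -1.2001  0.1782] mm 710.0672883712313 turn 0.1524 tilt [0. 0. 0.] F [-0.33  0.51  0.52]
```

```bash
python3 -m handwheel '[-0.06,-0.055,0.008,0,0,0,-0.109,-0.1,0.0148,0,0,0,-0.109,-0.1,0.0148,0,0,0,-0.109,-0.1,0.0148,0,0,0,-0.109,-0.1,0.0148,0,0,0]' 1 20
python3 -m handwheel '[-0.109,-0.1,0.0148,0,0,0,-0.109,-0.1,0.0148,0,0,0,-0.109,-0.1,0.0148,0,0,0,-0.109,-0.1,0.0148,0,0,0,-0.109,-0.1,0.0148,0,0,0]'
python3 -m handwheel '[-0.109,-0.1,0.0148,0,0,0,-0.109,-0.1,0.0148,0,0,0,-0.04,-0.04,0.006,0,0,0.05,0,0,0,0,0,0.05,0,0,0,0,0,0.05]'
python3 - <<'E'
from h import *
A=np.array([.5765,.0425]);a=np.radians(220.8);r=np.array([np.cos(a),np.sin(a)]);t=np.array([r[1],-r[0]])
go(np.r_[A+.05*r-.03*t,.16],130.8)
im,d=imaging.camera("wrist");cv2.imwrite("pics/w1.png",im)
im,d=imaging.camera("top");cv2.imwrite("pics/top1.png",im)
for l in("rotor","notch","guide","bolt_tab","lug"):
    print(l,[(np.round(x["centre"]).tolist(),round(x["p"],2)) for x in finder.look_for(l,"wrist")[:5]])
print(w2pix("wrist",[.5765,.0425,.052]))
E
```

```text
clock: 1.42
ee_pos: [0.3675, 0.3826, 0.2044]
tcp_rot: [0.189, 0.982, 0.0, 0.0]
contact_force: [0.6, -0.4, 0.8]
opening: -0.0003
grasp_force: 0.0
clock: 2.05
ee_pos: [0.4959, 0.1159, 0.175]
tcp_rot: [0.189, 0.982, 0.0, 0.0]
contact_force: [1.4, 0.3, 1.4]
opening: 0.0001
grasp_force: 0.0
clock: 2.68
ee_pos: [0.5557, -0.0101, 0.1605]
tcp_rot: [0.416, 0.91, -0.0, -0.0]
contact_force: [-0.3, 1.2, 0.8]
opening: -0.0002
grasp_force: 0.0
clock 2.67 pos [ 0.5557 -0.0101  0.1605] yaw 130.9 shift [-0.0094  0.0004  0.0012] mm 3.749541517046431 turn 0.0005 tilt [-0.01 -0.01  0.  ] F [-0.3   1.24  0.75]
rotor [([322.0, 151.0], 0.65), ([139.0, 36.0], 0.6)]
notch [([142.0, 35.0], 0.92), ([323.0, 148.0], 0.75)]
guide [([348.0, 81.0], 0.69)]
bolt_tab [([400.0, 25.0], 0.92)]
lug [([324.0, 147.0], 0.96), ([141.0, 31.0], 0.8), ([397.0, 19.0], 0.46)]
[316.85911827 160.7879944 ]
```

View pics/w1.png

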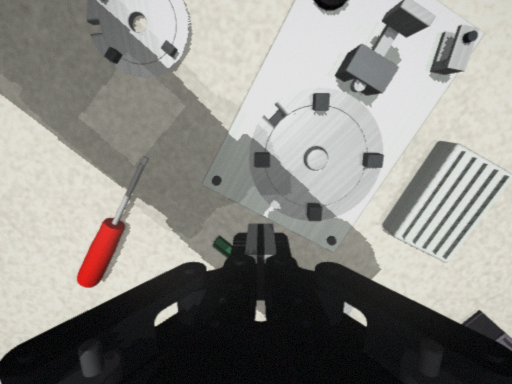

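The wrist view shows the stand rotor: post at (317,157), lugs at (320,102), (373,160), (314,212) and (262,160), notch at (275,115), guide top at (370,66) and tab top at (411,13). The small look-alike is at (139,25).

```bash
python3 - <<'E'
from h import *
f=lambda u,v,z:pix2w("wrist",(u,v),z)[:2]
A=f(317,157,.052);L=[f(320,100,.058),f(373,158,.058),f(315,210,.058),f(262,158,.058)]
print("A",A,"lugmean",np.mean(L,0));C=np.mean(L,0)
for l in L: d=l-C;print(l.round(4),np.hypot(*d).round(4),np.degrees(np.arctan2(d[1],d[0])).round(1))
for n,p in(("notch",f(277,117,.044)),("guide",f(369,64,.051)),("tab",f(411,13,.077))):
  d=p-A;print(n,p.round(4),np.hypot(*d).round(4),np.degrees(np.arctan2(d[1],d[0])).round(1))
print(w2pix("wrist",readout.sense()["ee_pos"]))
E
```

```text
A [0.57418806 0.04503273] lugmean [0.57351488 0.04459857]
[0.5411 0.0806] 0.0484 132.0
[0.61   0.0767] 0.0487 41.3
[0.6058 0.0086] 0.0483 -48.1
[0.5371 0.0125] 0.0485 -138.6
notch [0.5244 0.0472] 0.0499 177.5
guide [0.5524 0.1286] 0.0863 104.6
tab [0.5456 0.162 ] 0.1204 103.7
[261.75329545 240.09269062]
```

```bash
python3 - <<'E'
from h import *
A=np.array([.575,.0438]);a=np.radians(221.4);r=np.array([np.cos(a),np.sin(a)]);t=np.array([r[1],-r[0]])
go(np.r_[A+.05*r-.03*t,.048],131.4)
E
```

```text
clock 3.02 pos [ 0.5556 -0.0096  0.1606] yaw 131.4 shift [-0.007  -0.0004  0.2816] mm 2.808345215636248 turn -0.0001 tilt [0. 0. 0.] F [-0.01 -0.44 -0.7 ]
```

```bash
python3 -m handwheel '[-0.007,0,0.08,0,0,0,0,0,0.1,0,0,0,0,0,0.07,0,0,0,0,0,0.03,0,0,0,0,0,0,0,0,0]'
python3 -m handwheel '[0.0075,0,0,0,0,0,0.0075,0,0,0,0,0,0.0075,0,0,0,0,0,0,0,0,0,0,0]'
python3 -m handwheel '[0.005,0,0,0,0,0,0.005,0,0,0,0,0]'
```

```text
clock: 3.65
ee_pos: [0.5574, -0.0117, 0.0485]
tcp_rot: [0.412, 0.911, -0.0, -0.0]
contact_force: [-1.1, 0.7, 0.3]
opening: -0.0003
grasp_force: 0.0
clock: 4.15
ee_pos: [0.5515, -0.0048, 0.0489]
tcp_rot: [0.413, 0.911, 0.0, 0.0]
contact_force: [0.4, -0.7, -0.1]
opening: -0.0001
grasp_force: 0.0
clock: 4.4
ee_pos: [0.549, -0.0021, 0.0487]
tcp_rot: [0.413, 0.911, -0.0, 0.0]
contact_force: [1.4, -2.1, -0.3]
opening: -0.0003
grasp_force: 1.2
```

```bash
python3 -m handwheel '[0.0088,-0.0027,0,0,0,0.0222,0.0088,-0.0027,0,0,0,0.0222]'
python3 -m handwheel '[0.0088,-0.0027,0,0,0,0.0222,0.0088,-0.0027,0,0,0,0.0222,0.0088,-0.0027,0,0,0,0.0222]'
python3 -m handwheel '[0.0088,-0.0027,0,0,0,0.0222,0.0088,-0.0027,0,0,0,0.0222,0.0088,-0.0027,0,0,0,0.0222,0.0088,-0.0027,0,0,0,0.0222,0.0088,-0.0027,0,0,0,0.0222]'
```

```text
clock: 4.65
ee_pos: [0.543, 0.0021, 0.0487]
tcp_rot: [0.476, 0.879, 0.0, 0.0]
contact_force: [2.7, -0.8, -0.6]
opening: -0.0001
grasp_force: 1.5
clock: 5.03
ee_pos: [0.535, 0.0096, 0.0488]
tcp_rot: [0.566, 0.825, 0.0, 0.0]
contact_force: [4.1, -2.8, 0.3]
opening: 0.0003
grasp_force: 1.5
clock: 5.65
ee_pos: [0.5257, 0.0254, 0.0487]
tcp_rot: [0.7, 0.714, 0.0, 0.0]
contact_force: [1.8, -2.6, -0.4]
opening: 0.0001
grasp_force: 1.4
```

```bash
python3 -m handwheel '[0.0088,-0.0027,0,0,0,0.0222,0.0088,-0.0027,0,0,0,0.0222,0.0088,-0.0027,0,0,0,0.0222,0.0088,-0.0027,0,0,0,0.0222,0.0088,-0.0027,0,0,0,0.0222]'
python3 -m handwheel '[0.0088,-0.0027,0,0,0,0.0222,0.0044,-0.0013,0,0,0,0.0111,0,0,0,0,0,0]'
python3 - <<'E'
from h import *
go([.5,0,.05],60)
im,d=imaging.camera("wrist");cv2.imwrite("pics/w2.png",im[:260]);np.save("w2.npy",d)
im,d=imaging.camera("top");cv2.imwrite("pics/top2.png",im)
cv2.imwrite("pics/top2c.png",cv2.resize(im[130:230,130:260],None,fx=6,fy=6,interpolation=cv2.INTER_CUBIC))
E
```

```text
clock: 6.28
ee_pos: [0.5224, 0.0434, 0.0487]
tcp_rot: [0.813, 0.582, -0.0, 0.0]
contact_force: [1.4, -3.8, 0.6]
opening: 0.0004
grasp_force: 1.4
clock: 6.65
ee_pos: [0.5225, 0.049, 0.0486]
tcp_rot: [0.842, 0.54, -0.0, 0.0]
contact_force: [0.4, -0.3, 0.6]
opening: 0.0
grasp_force: 0.5
clock 6.65 pos [0.5225 0.049  0.0486] yaw 65.3 shift [-0.1349  0.     -0.0035] mm 53.96853189539549 turn 0.0296 tilt [0.   0.01 0.  ] F [ 0.37 -0.28  0.64]
```

View pics/w2.png

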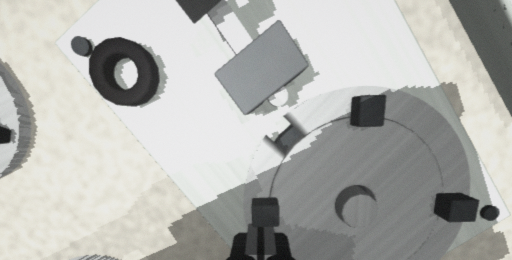

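View pics/top2c.png

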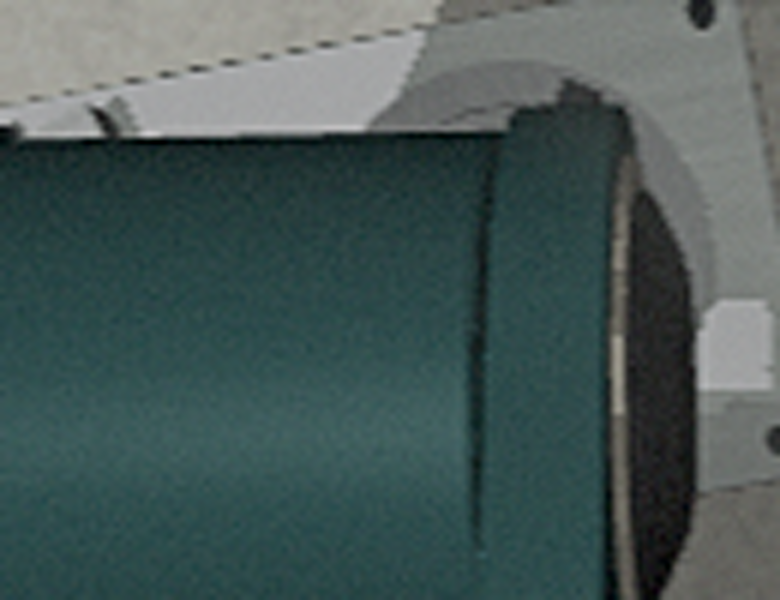

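The wrist view shows the notch at about (285,135), just short of the bolt nose at (279,98). Guide top is at (262,67), post at (360,207). The top view is blocked by the arm. I'll zoom in for a precise angle.

```bash
python3 - <<'E'
from h import *
im=cv2.imread("pics/w2.png")
cv2.imwrite("pics/w2c.png",cv2.resize(im[20:220,205:395],None,fx=4,fy=4,interpolation=cv2.INTER_CUBIC)[:600] if 0 else cv2.resize(im[15:215,200:400],None,fx=3,fy=3,interpolation=cv2.INTER_CUBIC))
E
```

```text
(no output)
```

View pics/w2c.png

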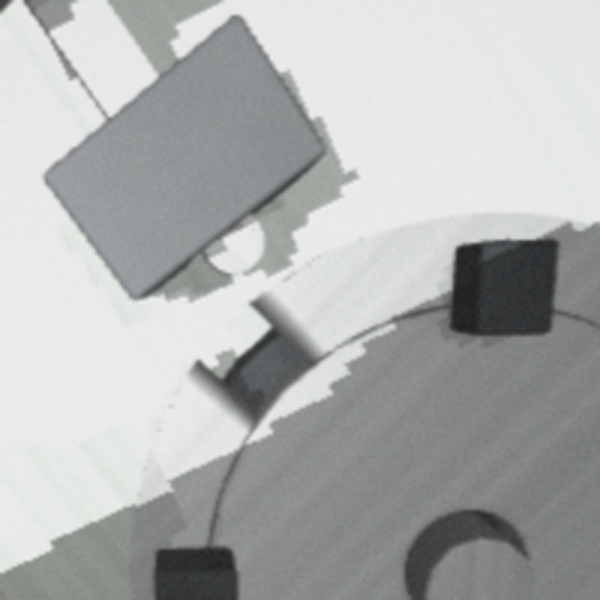

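```bash
python3 - <<'E'
from h import *
f=lambda u,v,z:pix2w("wrist",(200+(u+.5)/3-.5,15+(v+.5)/3-.5),z)[:2]
P=f(480,592,.052);print("post",P)
L1=f(195,585+3,.058);L2=f(506,287,.058)
G=[f(*c,.051) for c in((45,178),(238,15),(325,150),(138,298))]
an=lambda d:(np.hypot(*d).round(4),np.degrees(np.arctan2(d[1],d[0])).round(1))
g=np.mean(G,0);print("G",g,an(g-P), an(G[0]+G[1]-G[2]-G[3]), an(G[0]-G[3]),an(G[1]-G[2]),an(G[0]-G[1]))
b=f(237,247,.043);print("nose",b,an(b-P),"guide-nose",an(g-b))
n=f(259,362,.044);print("notch",n,an(n-P)); no=f(231,335,.044);ni=f(288,390,.044);print("notch dir",an(no-ni),an(no-P),an(ni-P))
print("width",an(f(262,300,.044)-f(200,370,.044)))
print("L2",an(L2-P))
E
```

```text
post [0.5760848  0.04284901]
G [0.55824872 0.12751727] (np.float64(0.0865), np.float64(101.9)) (np.float64(0.0456), np.float64(102.8)) (np.float64(0.0227), np.float64(103.6)) (np.float64(0.0228), np.float64(102.0)) (np.float64(0.0368), np.float64(-167.4))
nose [0.56117359 0.11311404] (np.float64(0.0718), np.float64(102.0)) guide-nose (np.float64(0.0147), np.float64(101.5))
notch [0.55701576 0.09437974] (np.float64(0.0549), np.float64(110.3))
notch dir (np.float64(0.0136), np.float64(112.5)) (np.float64(0.0616), np.float64(110.5)) (np.float64(0.048), np.float64(110.0))
width (np.float64(0.0155), np.float64(23.7))
L2 (np.float64(0.0513), np.float64(68.7))
```

```bash
python3 -m handwheel '[0.0066,-0.002,0,0,0,0.0167,0.0066,-0.002,0,0,0,0.0167,0.0048,-0.0014,0,0,0,0.012,0,0,0,0,0,0]'
python3 - <<'E'
from h import *
go([.5,0,.05],60)
im,d=imaging.camera("wrist")
cv2.imwrite("pics/w3.png",cv2.resize(im[15:215,200:400],None,fx=3,fy=3,interpolation=cv2.INTER_CUBIC))
E
```

```text
clock: 7.25
ee_pos: [0.5239, 0.0564, 0.0485]
tcp_rot: [0.878, 0.479, -0.0, -0.0]
contact_force: [-0.8, -1.4, 1.0]
opening: -0.0003
grasp_force: 0.8
clock 7.25 pos [0.5239 0.0564 0.0485] yaw 57.2 shift [-0.1508  0.0262 -0.0037] mm 61.223532069056425 turn -0.0157 tilt [-0.01  0.01 -0.  ] F [-0.79 -1.44  1.01]
```

View pics/w3.png

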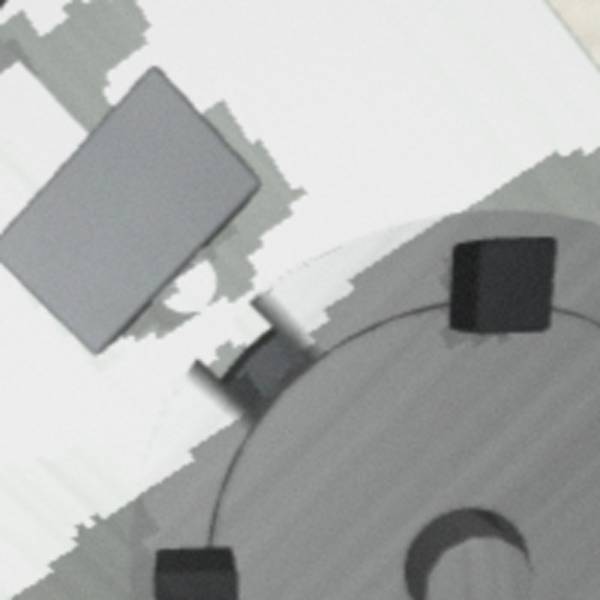

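The notch (259,362 in the crop) now lies on the line from the bolt nose (190,287) to the post (480,590). I'll work out the residual and the route to the tab.

```bash
python3 - <<'E'
from h import *
f=lambda u,v,z:pix2w("wrist",(200+(u+.5)/3-.5,15+(v+.5)/3-.5),z)[:2]
A=np.array([.5761,.0428]);an=lambda d:(np.hypot(*d).round(4),np.degrees(np.arctan2(d[1],d[0])).round(1))
P=f(480,590,.052);print("post",P)
for p in((259,362,.044),(231,335,.044),(286,390,.044)): print(an(f(*p)-A),an(f(*p)-P))
b=f(190,287,.043);print("nose",an(b-A),an(b-P))
G=[f(*c,.051) for c in((0,240),(155,67),(260,184),(97,354))];g=np.mean(G,0);print("guide",an(g-A),an(g-P))
goto(A,.160,0,.055,102,102)
E
```

```text
post [0.57626131 0.04284398]
(np.float64(0.0547), np.float64(102.2)) (np.float64(0.0547), np.float64(102.4))
(np.float64(0.0613), np.float64(102.5)) (np.float64(0.0613), np.float64(102.6))
(np.float64(0.0479), np.float64(102.2)) (np.float64(0.0479), np.float64(102.4))
nose (np.float64(0.0718), np.float64(101.9)) (np.float64(0.0718), np.float64(102.1))
guide (np.float64(0.0865), np.float64(101.5)) (np.float64(0.0865), np.float64(101.6))
clock 7.3 pos [0.5239 0.0564 0.0486] yaw 57.2 shift [ 0.326  -0.1538 -0.0161] mm 144.17567435866462 turn -0.2488 tilt [-0.  0. -0.] F [-0.69 -1.77  0.52]
```

```bash
python3 -m handwheel '[-0.03,0,0,0,0,0,0,0,-0.1,0,0,0,0,0,-0.1,0,0,0,0.119,-0.051,0,0,0,0,0.119,-0.051,0,0,0,0]'
python3 -m handwheel '[0.118,-0.052,0,0,0,0,0,0,0,0,0,-0.05,0,0,0,0,0,-0.05,0,0,0,0,0,-0.05,0,0,0,0,0,-0.05]'
python3 -m handwheel '[0,0,0,0,0,-0.049,0,0,0,0,0,0]'
python3 - <<'E'
from h import *
A=np.array([.5761,.0428]);goto(A,.160,0,.055,102,102)
im,d=imaging.camera("wrist");cv2.imwrite("pics/w4.png",im)
im,d=imaging.camera("top");cv2.imwrite("pics/top4.png",im)
E
```

```text
clock: 7.92
ee_pos: [0.5349, 0.1488, 0.1294]
tcp_rot: [0.878, 0.478, 0.001, 0.0]
contact_force: [0.2, -0.2, -0.4]
opening: -0.0002
grasp_force: 0.0
clock: 8.55
ee_pos: [0.5427, 0.1988, 0.1285]
tcp_rot: [0.685, 0.728, -0.0, -0.0]
contact_force: [-0.3, -0.3, 0.4]
opening: -0.0001
grasp_force: 0.0
clock: 8.8
ee_pos: [0.5428, 0.1988, 0.1286]
tcp_rot: [0.63, 0.777, -0.0, -0.0]
contact_force: [0.5, -0.4, -0.5]
opening: 0.0001
grasp_force: 0.0
clock 8.8 pos [0.5428 0.1988 0.1286] yaw 101.9 shift [0.0011 0.0004 0.1839] mm 0.46638630324106184 turn -0.0004 tilt [-0.01 -0.01  0.  ] F [ 0.46 -0.4  -0.52]
```

View pics/w4.png

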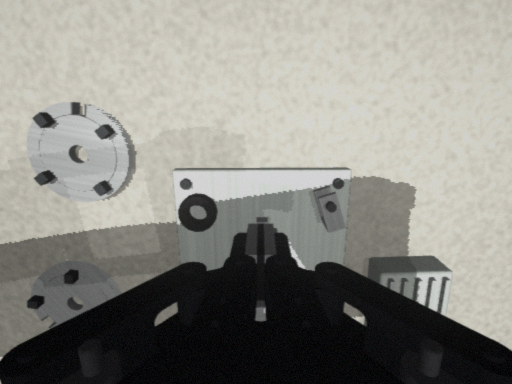

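```bash
python3 -m handwheel '[0.001,0,0.1,0,0,0,0,0,0.084,0,0,0,0,0,0,0,0,0]'
python3 -m handwheel '[-0.01,0,0,0,0,0,-0.01,0,0,0,0,0,-0.01,0,0,0,0,0,-0.005,0,0,0,0,0,0,0,0,0,0,0]'
python3 -m handwheel '[-0.005,0,0,0,0,0,-0.005,0,0,0,0,0,-0.005,0,0,0,0,0,-0.005,0,0,0,0,0]'
```

```text
clock: 9.28
ee_pos: [0.5415, 0.1992, 0.0527]
tcp_rot: [0.631, 0.776, -0.002, -0.001]
contact_force: [1.2, 0.6, 0.5]
opening: -0.0
grasp_force: 0.0
clock: 9.9
ee_pos: [0.5459, 0.1859, 0.0551]
tcp_rot: [0.63, 0.777, 0.0, 0.0]
contact_force: [-0.4, 0.2, 0.4]
opening: 0.0001
grasp_force: 0.0
clock: 10.4
ee_pos: [0.5475, 0.1783, 0.055]
tcp_rot: [0.63, 0.777, 0.0, -0.0]
contact_force: [0.1, 2.7, -1.2]
opening: -0.0001
grasp_force: 1.1
```

```bash
python3 -m handwheel '[-0.005,0,0,0,0,0,-0.005,0,0,0,0,0,-0.005,0,0,0,0,0,0,0,0,0,0,0]'
python3 -m handwheel '[-0.005,0,0,0,0,0,-0.005,0,0,0,0,0,0,0,0,0,0,0]'
python3 - <<'E'
from h import *
goto(np.array([.5761,.0428]),.123,0,.055,102,102)
E
```

```text
clock: 10.9
ee_pos: [0.5487, 0.1721, 0.055]
tcp_rot: [0.63, 0.777, -0.0, 0.0]
contact_force: [-0.2, 0.1, -0.1]
opening: 0.0001
grasp_force: 0.0
clock: 11.28
ee_pos: [0.5496, 0.1682, 0.055]
tcp_rot: [0.63, 0.777, -0.0, 0.0]
contact_force: [-0.0, 0.2, -0.0]
opening: 0.0001
grasp_force: 0.0
clock 11.28 pos [0.5496 0.1682 0.055 ] yaw 101.9 shift [-0.013  -0.0003 -0.    ] mm 5.203445886770328 turn -0.0003 tilt [-0.    0.01 -0.  ] F [-0.04  0.18 -0.04]
```

```bash
python3 -m handwheel '[-0.004,0,0,0,0,0,-0.0025,0,0,0,0,0]'
python3 -m handwheel '[-0.0025,0,0,0,0,0]'
python3 -m handwheel '[-0.002,0,0,0,0,0]'
python3 -m handwheel '[0,0,0,0,0,0]'
```

```text
clock: 11.52
ee_pos: [0.5501, 0.1659, 0.055]
tcp_rot: [0.63, 0.777, 0.0, -0.0]
contact_force: [-0.4, 2.6, 0.3]
opening: 0.0001
grasp_force: 1.0
clock: 11.65
ee_pos: [0.5503, 0.1649, 0.055]
tcp_rot: [0.63, 0.777, 0.0, -0.0]
contact_force: [0.6, 3.1, -1.4]
opening: 0.0001
grasp_force: 1.0
clock: 11.78
ee_pos: [0.5505, 0.1641, 0.055]
tcp_rot: [0.63, 0.777, 0.0, 0.0]
contact_force: [-0.3, 2.6, 0.7]
opening: -0.0
grasp_force: 1.0
clock: 11.9
ee_pos: [0.5505, 0.164, 0.055]
tcp_rot: [0.63, 0.777, -0.0, 0.0]
contact_force: [0.2, 1.0, 0.2]
opening: -0.0
grasp_force: 0.5
```

```bash
python3 -m handwheel '[-0.002,0,0,0,0,0]' | sed -n '2p;4p'
python3 -m handwheel '[-0.001,0,0,0,0,0]'| sed -n '2p;4p'
python3 -m handwheel '[-0.001,0,0,0,0,0]'| sed -n '2p;4p'
python3 -m handwheel '[0,0,0,0,0,0]'| sed -n '2p;4p'
```

```text
ee_pos: [0.5506, 0.1634, 0.055]
contact_force: [-0.9, 2.7, 0.1]
ee_pos: [0.5507, 0.163, 0.055]
contact_force: [-0.3, 2.2, -0.4]
ee_pos: [0.5507, 0.1629, 0.055]
contact_force: [-1.4, 6.9, 0.0]
ee_pos: [0.5507, 0.1629, 0.055]
contact_force: [-1.1, 5.6, 0.5]
```

```bash
python3 -m handwheel '[0.03,0,0,0,0,0,0.02,0,-0.05,0,0,0,0,0,-0.1,0,0,0,0,0,-0.05,0,0,0,0,0,0,0,0,0]'
python3 - <<'E'
from h import *
A=np.array([.5761,.0428]);a=np.radians(147);r=np.array([np.cos(a),np.sin(a)]);t=np.array([r[1],-r[0]])
go(np.r_[A+.05*r-.028*t,.0485],57)
E
```

```text
clock: 13.02
ee_pos: [0.5473, 0.1825, 0.137]
tcp_rot: [0.63, 0.777, 0.001, 0.001]
contact_force: [-0.3, -0.4, -0.4]
opening: 0.0001
grasp_force: 0.0
clock 13.03 pos [0.5473 0.1825 0.137 ] yaw 102.0 shift [-0.3179 -0.1405  0.2208] mm 138.89954342182097 turn 0.2498 tilt [ 0.18 -0.   -0.  ] F [-0.3  -0.41 -0.35]
```

```bash
python3 -m handwheel '[-0.106,-0.047,0,0,0,0,-0.106,-0.047,0,0,0,0,-0.106,-0.047,0,0,0,0,0,0,0,0,0,0.05,0,0,0,0,0,0.05]'
python3 -m handwheel '[0,0,0,0,0,0.05,0,0,0,0,0,0.05,0,0,0,0,0,0.05,0,0,0,0,0,0]' >/dev/null
python3 - <<'E'
from h import *
A=np.array([.5761,.0428]);a=np.radians(147);r=np.array([np.cos(a),np.sin(a)]);t=np.array([r[1],-r[0]])
go(np.r_[A+.05*r-.028*t,.0485],57)
im,d=imaging.camera("wrist");cv2.imwrite("pics/w5.png",cv2.resize(im[0:260,150:450],None,fx=2,fy=2,interpolation=cv2.INTER_CUBIC))
E
```

```text
clock: 13.65
ee_pos: [0.5172, 0.0454, 0.1337]
tcp_rot: [0.746, 0.666, -0.001, -0.0]
contact_force: [0.2, -0.2, 0.6]
opening: -0.0001
grasp_force: 0.0
clock 14.15 pos [0.5174 0.046  0.1338] yaw 57.0 shift [0.0034 0.0028 0.2133] mm 1.6362348165188296 turn -0.0 tilt [-0.07  0.05 -0.  ] F [-1.05  0.15 -0.56]
```

View pics/w5.png

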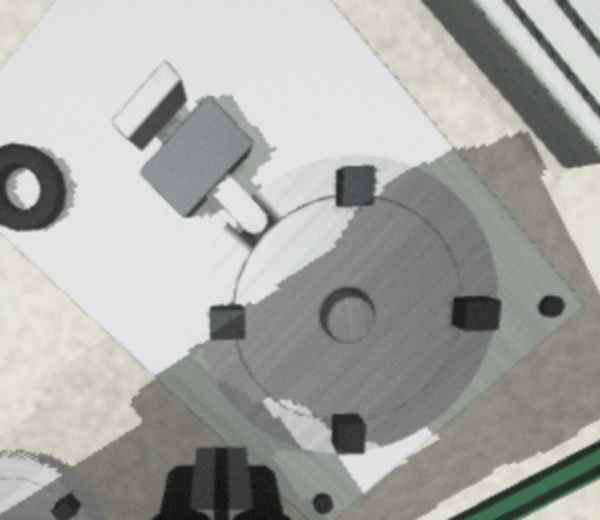

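The bolt nose (crop pixel 258,220) is home in the notch. Next I descend behind the lug at (227,322) and lean on it.

```bash
python3 -m handwheel '[0.003,0.003,0.1,0,0,0,0,0,0.09,0,0,0,0,0,0.023,0,0,0,0,0,0,0,0,0]'
python3 -m handwheel '[0.0075,0,0,0,0,0,0.0075,0,0,0,0,0,0.005,0,0,0,0,0,0,0,0,0,0,0]'
python3 -m handwheel '[0.004,0,0,0,0,0,0.004,0,0,0,0,0]'
python3 -m handwheel '[0,0,0,0,0,0]'
```

```text
clock: 14.7
ee_pos: [0.5195, 0.0464, 0.05]
tcp_rot: [0.879, 0.477, -0.0, -0.0]
contact_force: [1.1, 0.3, 0.4]
opening: -0.0002
grasp_force: 0.0
clock: 15.2
ee_pos: [0.524, 0.0533, 0.05]
tcp_rot: [0.879, 0.477, 0.0, 0.0]
contact_force: [0.8, -0.3, -0.1]
opening: 0.0
grasp_force: 0.0
clock: 15.45
ee_pos: [0.5255, 0.0557, 0.0498]
tcp_rot: [0.879, 0.477, -0.0, 0.0]
contact_force: [-0.4, -3.0, 0.8]
opening: -0.0001
grasp_force: 1.7
clock: 15.58
ee_pos: [0.5256, 0.0558, 0.0498]
tcp_rot: [0.879, 0.477, -0.0, 0.0]
contact_force: [-0.3, -1.6, 0.5]
opening: -0.0001
grasp_force: 0.6
```

Contact made. Now small steps, watching the force.

```bash
python3 -m handwheel '[0.002,0,0,0,0,0]' | sed -n '2p;4p'
python3 -m handwheel '[0.001,0,0,0,0,0]'| sed -n '2p;4p'
python3 -m handwheel '[0.001,0,0,0,0,0]'| sed -n '2p;4p'
python3 -m handwheel '[0,0,0,0,0,0]'| sed -n '2p;4p'
```

```text
ee_pos: [0.5259, 0.0562, 0.0498]
contact_force: [-1.4, -4.2, 1.3]
ee_pos: [0.5262, 0.0566, 0.0497]
contact_force: [-1.3, -3.6, -0.0]
ee_pos: [0.5264, 0.057, 0.0498]
contact_force: [-1.6, -3.8, 0.4]
ee_pos: [0.5264, 0.0571, 0.0498]
contact_force: [-1.0, -3.6, 1.0]
```

```bash
for i in 1; do python3 -m handwheel '[0.001,0,0,0,0,0]' | sed -n '2p;4p'
python3 -m handwheel '[0.001,0,0,0,0,0]'| sed -n '2p;4p'; done
python3 -m handwheel '[0,0,0,0,0,0]'| sed -n '2p;4p'
```

```text
ee_pos: [0.5266, 0.0574, 0.0497]
contact_force: [-1.9, -3.2, 0.4]
ee_pos: [0.5267, 0.0576, 0.0497]
contact_force: [-3.6, -6.8, 1.6]
ee_pos: [0.5267, 0.0576, 0.0497]
contact_force: [-2.5, -5.5, 1.4]
```

```bash
python3 -m handwheel '[0.0005,0,0,0,0,0]' | sed -n '2p;4p'
python3 -m handwheel '[0.0005,0,0,0,0,0]'| sed -n '2p;4p'
python3 -m handwheel '[0,0,0,0,0,0]'| sed -n '2p;4p'
```

```text
ee_pos: [0.5267, 0.0576, 0.0497]
contact_force: [-3.9, -7.2, 1.6]
ee_pos: [0.5268, 0.0577, 0.0497]
contact_force: [-5.8, -8.3, 3.5]
ee_pos: [0.5268, 0.0577, 0.0497]
contact_force: [-5.5, -8.3, 3.2]
```

```bash
python3 -m handwheel '[0.0005,0,0,0,0,0]' | sed -n '2p;4p'
python3 -m handwheel '[0.0005,0,0,0,0,0]'| sed -n '2p;4p'
python3 -m handwheel '[0,0,0,0,0,0]'| sed -n '2p;4p'
```

```text
ee_pos: [0.5268, 0.0577, 0.0497]
contact_force: [-5.8, -10.1, 2.9]
ee_pos: [0.5268, 0.0578, 0.0497]
contact_force: [-7.9, -11.6, 3.7]
ee_pos: [0.5268, 0.0578, 0.0497]
contact_force: [-7.3, -9.1, 4.0]
```

```bash
python3 -m handwheel '[0.0005,0,0,0,0,0,0,0,0,0,0,0]'| sed -n '2p;4p'
for i in 1 2 3 4 5 6 7 8; do python3 -m handwheel '[0,0,0,0,0,0]'| sed -n '4p';done
```

```text
ee_pos: [0.5268, 0.0578, 0.0497]
contact_force: [-8.4, -11.0, 4.5]
contact_force: [-8.1, -10.7, 4.9]
contact_force: [-8.9, -11.0, 5.4]
contact_force: [-9.1, -10.4, 5.4]
contact_force: [-7.4, -11.6, 4.8]
contact_force: [-8.5, -12.1, 5.1]
contact_force: [-8.6, -12.1, 4.4]
contact_force: [-8.3, -11.8, 5.1]
contact_force: [-8.0, -11.1, 6.4]
```

Steady at about 15 N for over a second. Now release and withdraw.

```bash
python3 -m handwheel '[-0.004,0,0,0,0,0,-0.008,0,0,0,0,0,-0.02,0,0,0,0,0,-0.01,0,-0.04,0,0,0,0,0,-0.1,0,0,0]'
python3 -m handwheel '[0,0,-0.08,0,0,0,0,0,0,0,0,0,0,0,0,0,0,0]'
python3 - <<'E'
from h import *
im,d=imaging.camera("wrist");cv2.imwrite("pics/w6.png",cv2.resize(im[0:260,150:450],None,fx=2,fy=2,interpolation=cv2.INTER_CUBIC))
E
```

```text
clock: 19.08
ee_pos: [0.5172, 0.0441, 0.1059]
tcp_rot: [0.879, 0.477, -0.001, -0.001]
contact_force: [-0.1, -0.5, 0.1]
opening: 0.0002
grasp_force: 0.0
clock: 19.45
ee_pos: [0.5181, 0.0445, 0.1379]
tcp_rot: [0.879, 0.477, 0.0, 0.0]
contact_force: [-0.7, 0.2, 0.6]
opening: -0.0001
grasp_force: 0.0
```

View pics/w6.png

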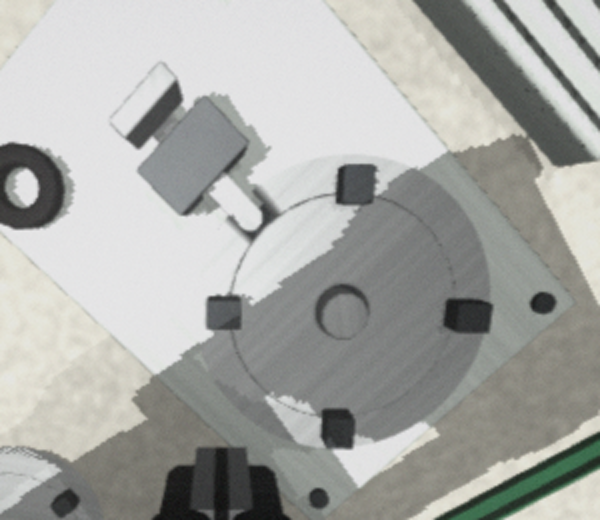

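The bolt is still home in the notch (nose at 253,220) and the rotor bears against it. The fingers are clear, so I hand in.

```bash
python3 -c "
from bench import manip;print(manip.close_job())"
```

```text
the job is handed in; nothing more can be done
None
```

I turned the rotor until its notch faced the bolt, pushed the bolt home, leaned on a lug at about 15 N for over a second, and handed the job in at about 19.5 s; the last picture showed the bolt still home, but the hand-in gave no verdict.

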